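# Close and lock the pressure cooker

## Task

Close the pressure cooker: take the lid by its knob, pinching both red release tabs in, seat it squarely on the pot and press it down on its springy seal with about 25 N on top of its own weight. Keeping it pressed and the tabs pinched, turn the knob clockwise until it stops, then let go so that both tabs spring out and lock it. Do not crush the seal (pushing with 40 N spoils it) or force the knob if its jaws jam on the rim, do not shove the pot out of its place, and leave the bowl, cup and sandwich plate alone.

Things in the scene. Friction and masses are not known exactly. Their poses are not given: they have to be found in the camera images.
- pot: Stainless pot, loose, 2 to 3.3 kg, standing on the worktop. Origin under the centre of its base, z up. 178 mm across, 110 mm high; turned-out rim at the top 190 mm across, 4 mm thick; mouth 172 mm across inside. Black loop handles on its +y and -y sides reach 129 mm from the centre, 73 to 87 mm up. The lid fits at any yaw.
- pot_mouth (a point): Centre of the pot's mouth, level with the top of its rim, 110 mm above the pot's base. Axes as pot.
- lid: Stainless lid, loose, 0.8 to 0.95 kg with all it carries, lying right side up on the worktop. Origin under its centre, at the bottom of the chamfered locating collar (167 mm across, 14 mm deep) that drops into the pot's mouth with 2.5 mm to spare all round. Plate 192 mm across, flat rim face 14 mm above the origin, top 25 mm above it.
- lid_seat (a point): Centre of the lid in the plane of its flat rim face, 14 mm above the lid's origin; axes as lid. With the lid just laid on the pot it is 3 mm above pot_mouth, locked about 1 mm above it.
- seal: Black rubber ring in the lid's underside, 173 to 189 mm across, 3 mm proud of the rim face; origin and axes as lid. Springy: it carries 23 N (the lid's own weight, 8 to 9 N, included) before it yields, then 4 N more per mm: 31.5 N in all (23 N pushed) at 2.1 mm, 34 N at 2.8 mm, where it is bottomed and hard. Over 48 N in all (39 N pushed) spoils it.
- jaw_a: Dark steel jaw on the lid's +x side, 36 mm wide, down to 8.9 mm below the rim face; origin at the lid's. Open, its tip is 101 mm from the lid's centre (leg to 113 mm), clear of the pot's rim; the knob draws it in 10 mm, under the rim. It passes only while the seal is pressed in 2.1 mm or more, else it jams on the rim's edge about half-way. Over 25 N on it (0.4 N m on a jammed knob) bends it.
- jaw_b: The same jaw on the lid's -x side.
- knob_grip (a point): Centre of the black knob's grip, on the lid's axis, 53.5 mm above the lid's origin (the grip spans 39 to 67 mm). Its z is up, its x along the white pointer line, its y through the two red tabs; the axes turn with the knob. Grip 56 mm along x, 38 mm along y without the tabs. Below it a skirt disc, 72 mm across, its top 38.5 mm above the lid's origin; jaw straps on the lid are lower.
- knob (a joint): Knob angle in rad, growing clockwise from above: 0 = open (jaws out), 1.2 = locked (jaws in), a firm stop at each end. Light friction (about 0.05 N m), more as the jaws rub. At 0 and 1.2 the tabs' teeth drop into notches and hold the knob until both tabs are pinched; between, they cannot spring out. The teeth find the notch at 1.2 within about 0.05 rad: turn right up to the stop.
- tab_a (a joint): Inward travel (m) of the red release tab on the knob's +y side: 0 = out, 0.005 = fully in, teeth clear from 0.004. Tab face 27 mm wide and high, centred at the grip's height; the faces are 50 mm apart when out, 40 mm when both are in. Each needs 7 N to start and 12 N to be fully in; squeezing the pair firmly is harmless.
- tab_b (a joint): The same for the red release tab on the knob's -y side.
- bowl: Blue plastic bowl, 124 mm across, 55 mm high; origin under its centre. Leave alone.
- cup: Purple plastic cup, 72 mm across, 85 mm high; origin under its centre. Leave alone.
- sandwich_plate: Blue plate, 180 mm across, with a stack of bread 45 mm high; origin under its centre. Leave alone.
Mind the look-alikes: they are no part of the job. Leave any pink or purple look-alike of the lid alone.

How it is judged (in metres and radians):
On the way, in this order (a step that is already met when the one before it is completed fails the run):
1. the lid lies squarely on the pot's rim with the knob still open (horizontal distance between lid_seat and pot_mouth below 0.005 m and z of lid_seat in the frame of pot_mouth below 0.0045 m and value of joint knob below 0.4 rad), for 0.1 s.
2. the knob is turned to its locked stop with the jaws under the rim (value of joint knob above 1.12 rad and z of lid_seat in the frame of pot_mouth below 0.002 m), for 0.1 s.
At the end, for the whole second after the job is handed in: The lid sits centred on the pot (within 5 mm) with its rim face less than 2 mm above the pot's rim, the knob is at its locked stop (past 1.12 rad) and both tabs have sprung out (less than 2 mm in); the pot stands upright within 30 mm of where it stood, all at rest (all of step 2 and value of joint each of tab_a, tab_b below 0.002 m and horizontal distance between lid_seat and pot_mouth below 0.005 m and angle between pot's own z axis and vertical below 0.05 rad and distance of pot from where it was at the start of the episode below 0.03 m and linear speed of each of pot, lid below 0.02 m/s); the robot touches nothing.
It fails at once if the seal is crushed: more than 48 N between the sealing ring and the pot (contact force between seal and pot above 48 N).
It fails at once if a jaw is forced against the pot's rim with more than 25 N (contact force between any of jaw_a, jaw_b and pot above 25 N).
It fails at once if the pot is shoved more than 30 mm from its place (distance of pot from where it was at the start of the episode above 0.03 m).
It fails at once if the bowl, cup or sandwich plate is moved by more than 20 mm (distance of any of bowl, cup, sandwich_plate from where it was at the start of the episode above 0.02 m).
It also fails if it takes over 51 s, if anything falls off the work surface, if the arm or the gripper's body presses on something with over 40 N, if the wrist force passes 120 N, or if a joint passes its speed limit or range.

## Robot

A 6-joint arm with a two-finger parallel gripper is mounted at the origin on the work surface. World frame = base frame: x ahead of the robot, y to its left, z up, the work surface at z = 0. Lengths are in mm, angles in rad, forces in N, time in s.
With the tool pointing down it reaches from about 325 to 875 mm from the base axis. Payload 4.4 kg.
Tool frame: the origin (TCP) lies on the centre line of the jaws, within the pads' length; the fingertips stand ahead of it and the grasp point (between the pads) lies 6 mm ahead of it (ctrl.tcp_to_tips is the z of the fingertips in the tool frame, in mm); z points along the fingers, y is the line along which they close (so a half turn about z gives the same grasp; the last joint's range is limited). The gripper opens to 85 mm and grips with 20 to 120 N. Pads are 22 mm wide; open, the fingers measure 114 mm over their backs; the gripper's body (76 mm by 85 mm) begins 54 mm behind the grasp point. The pads swing forward as they close: fully open they stand 13 mm farther back than shut.
Start: joints at [-0.15, 0.207, 1.542, -0, 1.393, -0.15], TCP at [575.002, -0.012, 256.282] pointing down, gripper open.
Joint ranges: [-2.73, 2.73], [-0.86, 2.22], [0.23, 2.46], [-1.11, 4.25], [0.08, 2.63], [-2.82, 2.82]. Speed limits (rad/s): [2.79, 2.79, 3.14, 3.14, 3.14, 3.14].

## Interface

Orientations are given as a 3x3 rotation matrix whose columns are the frame's x, y, z axes.
In Python, from plant import ctrl, sensors, optics gives the robot as it stands. Calls block until the motion is done:
- ctrl.move_ptp(position, orientation): joint-space move of the TCP to a pose.
- ctrl.move_l(position, rot=None, vel=150, threshold=None): straight line of the TCP; rot=None keeps the orientation; vel is the mean speed in mm/s. With threshold (N) it stops when the force on the tool has changed by that much, and returns True; else False.
- ctrl.set_joints(angles): joint-space move.
- ctrl.gripper_to(opening, force=None): finger opening in mm; force is the grip in N (None keeps the last); returns when the fingers have stopped.
- ctrl.hold(seconds).
- ctrl.solve_ik(position, orientation): joint angles nearest the present ones, or None.
- sensors.read_state(): the state.
- optics.grab_frame(name): name is "scene" or "side" or "wrist"; returns (picture, depth): 480x640x3 uint8, red, green, blue; 480x640 float32, mm along the optical axis (not along the pixel's ray), 0 where there is no reading.
- optics.camera_params(name): a dict with "mtx" (3x3 intrinsics, pixels), "R" (3x3) and "t" (3): a world point X has camera coordinates R X + t; the wrist camera has in their place "T_tool_cam" (4x4, takes a point from camera to tool coordinates, whose origin is the TCP and whose axes are the flange's). Camera axes: x right, y down, z forward; pixel columns grow to the right and rows downward; lengths in mm; the calibration is good to about 2 mm. A picture is of the moment at which its call begins: read the wrist's pose just before it. camera_params takes no time and is no camera call.
A pose or a line that the arm cannot do raises ctrl.MotionError and nothing moves.
- ctrl.finish_job(): hands the job in; it is judged then, once.
The state is a dict: "t": time; "q": joint angles; "qvel": joint speeds; "tau": joint torques, N m; "eef_pos": TCP position; "eef_rot": TCP orientation; "force": force on the tool from outside, world axes, zero at the start; "wrist_torque": the same for the moment, N m; "grip_width": finger opening in mm; "grasp_force": force on a finger pad.
Only numpy, scipy, OpenCV 4.12 (cv2) and the standard library are available. Lean on these libraries where they do the work, as an engineer would, in place of code of your own. Each camera call takes 0.05 s, during which the arm holds its last target. There are 200 camera calls.

## Working session

There is one attempt and no reset: what is moved stays moved. The work goes in short steps, each a Python script; the robot and the scene stay as the last script left them, time stands still between calls to the robot, and variables do not carry over. Pictures are saved under pics/ and viewed, at most 10 in all, crops included, and the job is handed in when it is done.

```bash
ls; mkdir -p pics; python3 - <<'E'
from plant import ctrl,sensors,optics
import cv2,numpy as np
for n in ("scene","side"):
    p,d=optics.grab_frame(n); cv2.imwrite(f"pics/{n}0.png",p[:,:,::-1]); np.savez(f"{n}0.npz",p=p,d=d)
    c=optics.camera_params(n); print(n,c["mtx"].tolist(),(-c["R"].T@c["t"]).round(), (d>0).mean())
s=sensors.read_state(); print(s["t"],s["force"],ctrl.tcp_to_tips,s["eef_rot"])
print(optics.camera_params("wrist"))
E
```

```text
pics
scene [[454.4100643035632, 0.0, 325.15952731702583], [0.0, 454.4100643035632, 236.6853349771312], [0.0, 0.0, 1.0]] [1174. -286.  726.] 0.99357421875
side [[457.3939500566518, 0.0, 322.459386910018], [0.0, 457.3939500566518, 239.4180798890189], [0.0, 0.0, 1.0]] [ 318. 1110.  743.] 0.99611328125
0.1 [-0.20150361  0.03465786 -0.06709133] 25.0 [[-1.84708714e-05  9.99997847e-01 -2.07483417e-03]
 [ 9.99999957e-01  1.90811860e-05  2.94131639e-04]
 [ 2.94170596e-04 -2.07482865e-03 -9.99997804e-01]]
{'mtx': array([[372.25552032,   0.        , 319.95711538],
       [  0.        , 372.25552032, 238.08456168],
       [  0.        ,   0.        ,   1.        ]]), 'T_tool_cam': array([[ 2.97075187e-04, -9.48778515e-01, -3.15941831e-01,
         8.11667969e+01],
       [ 9.99999899e-01,  3.88555978e-04, -2.26555651e-04,
         2.03911304e-01],
       [ 3.37712221e-04, -3.15941732e-01,  9.48778535e-01,
        -1.18346919e+02],
       [ 0.00000000e+00,  0.00000000e+00,  0.00000000e+00,
         1.00000000e+00]])}
```

View pics/scene0.png

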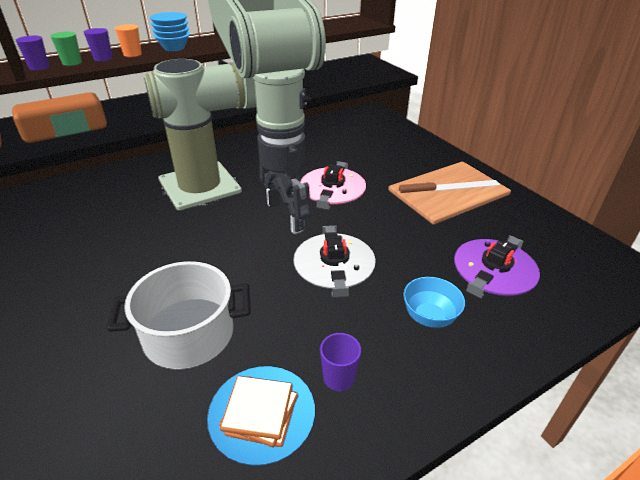

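View pics/side0.png

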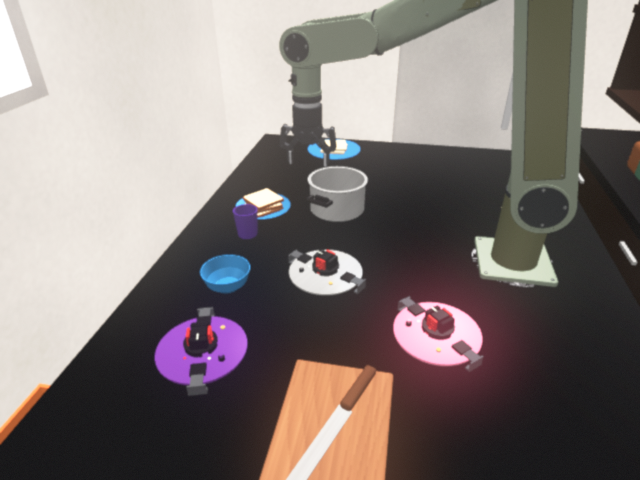

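Scene view candidates for the lid are the stainless/white lid (335,258), the pink one (335,183) and the purple one (497,265). The plain stainless one fits, since pink and purple are the named look-alikes. The pot is at (180,310). I'll confirm with a wrist view from above.

```bash
cat > h.py <<'E'
from plant import ctrl,sensors,optics
import cv2,numpy as np
from scipy.optimize import least_squares
def cloud(n,d):
    c=optics.camera_params(n); v,u=np.mgrid[:480,:640]; K=c["mtx"]
    P=np.stack([(u-K[0,2])/K[0,0]*d,(v-K[1,2])/K[1,1]*d,d],-1)
    if n=="wrist":
        s=sensors.read_state(); T=c["T_tool_cam"]
        P=P@T[:3,:3].T+T[:3,3]; return P@np.array(s["eef_rot"]).T+s["eef_pos"]
    return (P-c["t"])@c["R"]
def circ(P,r=None):
    f=(lambda q:np.hypot(P[:,0]-q[0],P[:,1]-q[1])-(q[2] if r is None else r))
    return least_squares(f,[*P[:,:2].mean(0),r or 90],loss="soft_l1").x
def grab(n,name):
    p,d=optics.grab_frame(n); cv2.imwrite(f"pics/{name}.png",p[:,:,::-1]); return p,d,cloud(n,d)
def down(yaw): # tool x axis at yaw, pointing down
    c,s=np.cos(yaw),np.sin(yaw); return np.array([[c,s,0],[s,-c,0],[0,0,-1.]])
E
python3 - <<'E'
from h import *
for n,lb,pb in (("scene",(290,230,380,300),(100,255,255,365)),("side",(285,245,370,295),(300,165,372,220))):
    z=np.load(n+"0.npz");P=cloud(n,z["d"]);p=z["p"].astype(int)
    print(n,"table z",np.median(P[380:,:300,2]) if n=="side" else np.median(P[250:280,30:90,2]))
    b=lb;Q=P[b[1]:b[3],b[0]:b[2]].reshape(-1,3);C=p[b[1]:b[3],b[0]:b[2]].reshape(-1,3)
    L=Q[(C.min(1)>150)&(Q[:,2]>10)&(Q[:,2]<35)]
    print("lid n",len(L),L[:,:2].min(0),L[:,:2].max(0),(L[:,:2].min(0)+L[:,:2].max(0))/2,np.median(L[:,2]))
    k=Q[(Q[:,2]>58)&(Q[:,2]<75)]; print("knob",len(k),k.mean(0),k[:,2].max())
    R=Q[(C[:,0]>150)&(C[:,1]<80)&(Q[:,2]>35)]; print("red",R.mean(0),len(R))
    b=pb;Q=P[b[1]:b[3],b[0]:b[2]].reshape(-1,3)
    r=Q[(Q[:,2]>106)&(Q[:,2]<116)]; print("pot",len(r),circ(r),r[:,2].max())
    h=Q[(Q[:,2]>65)&(Q[:,2]<92)]; o=circ(r); h=h[np.hypot(*(h[:,:2]-o[:2]).T)>104]; print("handle",len(h),np.degrees(np.unique(np.arctan2(*(h[:,:2]-o[:2]).T[::-1]).round(1))))
E
```

```text
scene table z 0.1758568320693584
lid n 2482 [400.87639651  64.60529759] [605.52571106 255.40618749] [503.20105378 160.00574254] 21.44468025228516
knob 336 [501.413069   158.36407434  65.5109889 ] 70.630308430108
red [497.9906113  151.19492116  55.05009449] 58
pot 1328 [ 528.84327594 -203.93097186   90.18631631] 113.17941394833278
handle 747 [-131.78029288 -126.05071493 -120.32113698 -114.59155903 -108.86198107
 -103.13240312  -97.40282517  -91.67324722   45.83662361   51.56620156
   57.29577951   63.02535746   68.75493542   74.48451337   80.21409132
   85.94366927   91.67324722]
side table z 0.07552997109574472
lid n 1732 [399.57124955  62.77148001] [591.13655843 258.84814137] [495.35390399 160.80981069] 21.72359723017925
knob 268 [494.27540988 166.96634653  65.27576187] 70.35934252651822
red [504.81372684 181.83881761  55.5025727 ] 84
pot 321 [ 524.05714379 -200.35605915   89.99178246] 113.60392000669997
handle 140 [-131.78029288 -126.05071493   45.83662361   51.56620156   57.29577951
   63.02535746   68.75493542   74.48451337   80.21409132   85.94366927
   91.67324722]
```

```bash
python3 - <<'E'
from h import *
for n,xy in (("pot",(527,-202)),("lid",(498,161))):
    ctrl.move_ptp([xy[0],xy[1]-70,300 if n=="pot" else 230],down(np.pi/2))
    s=sensors.read_state(); p,d,P=grab("wrist","w_"+n); np.savez("w_"+n,p=p,P=P)
    K=optics.camera_params("wrist")
    if n=="pot":
        r=P[(P[...,2]>105)&(P[...,2]<117)]; r=r[np.hypot(*(r[:,:2]-xy).T)<120]; o=circ(r); print(len(r),o,np.median(r[:,2]), np.ptp(np.degrees(np.arctan2(*(r[:,:2]-o[:2]).T))))
    else:
        L=P[(p.min(2)>140)&(P[...,2]>18)&(P[...,2]<35)]; L=L[np.hypot(*(L[:,:2]-xy).T)<115]
        k=cv2.minEnclosingCircle(L[:,:2].astype(np.float32)); print("plate",len(L),k)
        q=p.astype(int); m=(q[...,0]>130)&(q[...,1]<80)&(q[...,2]<90)&(P[...,2]>35)
        nn,_,st,ce=cv2.connectedComponentsWithStats(m.astype(np.uint8))
        for i in range(1,nn):
            if st[i,4]>15: 
                Q=P[_==i]; print("red",st[i],ce[i],np.median(Q,0),Q[:,2].max())
        k=P[(P[...,2]>62)&(P[...,2]<74)];k=k[np.hypot(*(k[:,:2]-xy).T)<50]; print("knob",len(k),k.mean(0),cv2.minAreaRect(k[:,:2].astype(np.float32)))
    print(s["t"])
E
```

```text
9610 [ 526.97707301 -204.10866334   89.57783545] 110.62648063077435 359.4676273072381
1.1833
plate 31370 ((497.03509521484375, 159.88906860351562), 96.0390853881836)
red [291 146  27  14  70] [304.5        151.82857143] [487.12540844 143.89914963  56.06182469] 66.83521355871332
knob 4241 [497.18020083 160.61687956  67.60755843] ((497.2895202636719, 159.94992065429688), (51.199344635009766, 56.0317497253418), 65.06137084960938)
2.6167
```

View pics/w_lid.png

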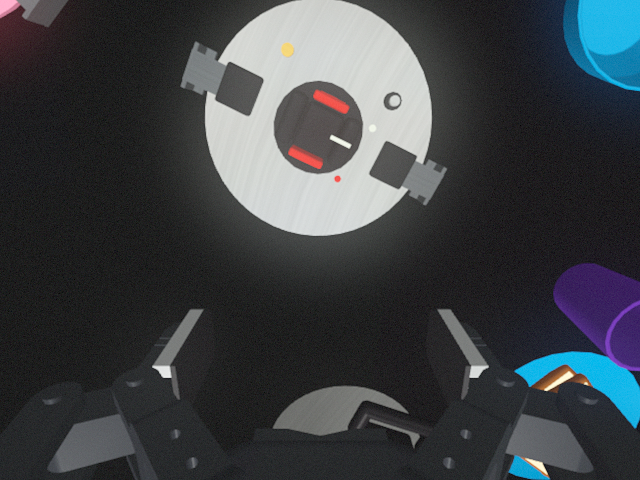

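View pics/w_pot.png

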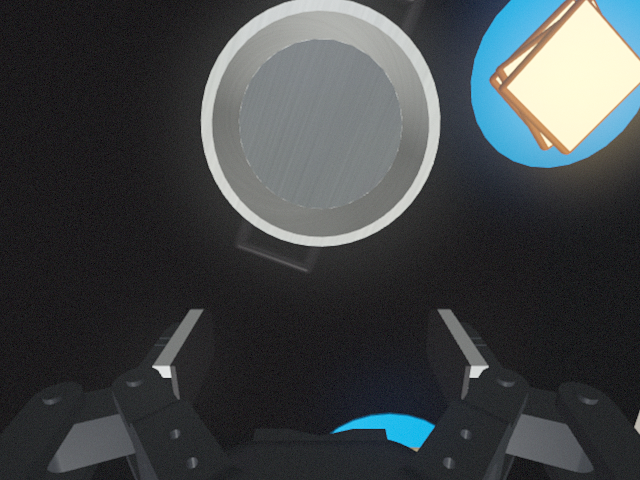

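The wrist view shows the stainless lid centred at px (318,120). Its red tabs are at (331,101) and (305,158), the white pointer points to (341,142), and the jaws are at (205,70) and (428,180), so the lid is open. The pot mouth is at (320,122) and empty. The measured sizes are as expected: plate radius 96.0, rim top 110.6, knob top 67.6. Next is the grasp.

```bash
python3 - <<'E'
from h import *
R=down(np.radians(155.1)); x,y=497.2,160.1
print(ctrl.tcp_to_tips)
ctrl.gripper_to(64)
ctrl.move_ptp([x,y,140],R)
print(ctrl.tcp_to_tips)
print("hit",ctrl.move_l([x,y,69],vel=60,threshold=6))
s=sensors.read_state();print(s["eef_pos"],s["force"],s["q"])
f0=s["force"]
ctrl.gripper_to(36,force=90)
s=sensors.read_state();print(s["grip_width"],s["grasp_force"],s["force"],s["eef_pos"])
ctrl.move_l([x,y,110],vel=50); ctrl.hold(.3)
s=sensors.read_state();print(s["t"],s["grip_width"],s["force"],s["wrist_torque"])
p,d,P=grab("wrist","held"); np.savez("held",p=p,P=P)
p,d,P=grab("side","held_side")
E
```

```text
25.0
25.0
hit False
[497.69392034 160.19895837  69.5232854 ] [0.97575699 0.31567124 0.14526528] [ 1.45795296e-01  3.32962389e-01  1.81697066e+00 -2.17169029e-05
  9.90486493e-01 -9.90468708e-01]
37.23138737673181 50.55497646331787 [-5.79879065 -0.45726152 13.44786368] [497.96576792 160.28952758  71.46801468]
6.9417 36.725324187219464 [ 0.57225253 -0.20727594 -9.3837707 ] [-0.05383249  0.00543925  0.06137398]
```

View pics/held.png

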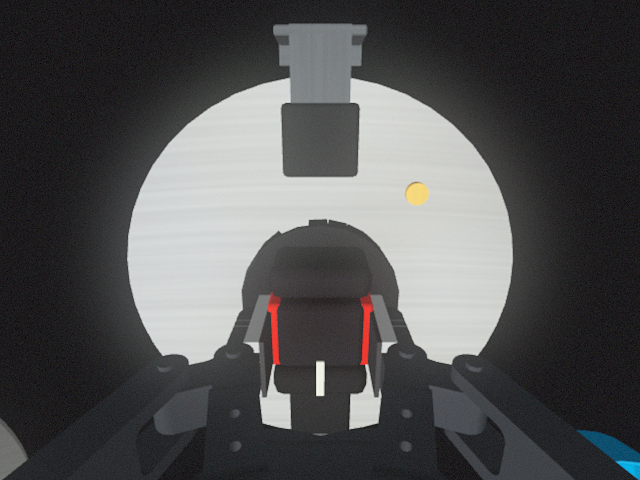

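The lid is held by both tabs and looks square: plate edge symmetric about px column 320, jaw straight up, tabs in at columns 275 and 367. Now I'll measure the lid offset and tilt in the tool frame.

```bash
python3 - <<'E'
from h import *
s=sensors.read_state(); e=np.array(s["eef_pos"]); print(e, np.round(s["eef_rot"],4).tolist())
def an(p,P):
    m=((p.min(2)>125)&(P[...,2]>35)&(P[...,2]<90)).astype(np.uint8); m[330:]=0; m[:75]=0
    cs,_=cv2.findContours(m,cv2.RETR_EXTERNAL,cv2.CHAIN_APPROX_NONE); c=max(cs,key=cv2.contourArea)[:,0]
    Q=P[c[:,1],c[:,0]]; q=P[m>0]
    A=np.c_[q[:,:2]-e[:2],np.ones(len(q))]; k=np.linalg.lstsq(A,q[:,2],rcond=None)[0]; 
    r=np.abs(np.hypot(*(Q[:,:2]-e[:2]).T)-96)<6; Q=Q[r]
    o=circ(Q,96.); print("plane",k,"centre",o[:2],o[:2]-e[:2],len(Q), "free r",circ(Q))
z=np.load("held.npz"); an(z["p"],z["P"])
for n in("scene","side"):
    p,d=optics.grab_frame(n);P=cloud(n,d); W=P[(p.min(2)>140)&(np.hypot(P[...,0]-e[0],P[...,1]-e[1])<102)&(P[...,2]>45)&(P[...,2]<80)]
    A=np.c_[W[:,:2]-e[:2],np.ones(len(W))]
    print(n,cv2.minEnclosingCircle(W[:,:2].astype(np.float32)),np.linalg.lstsq(A,W[:,2],rcond=None)[0])
E
```

```text
[497.13999673 160.09650615 109.86440072] [[-0.907, 0.4211, -0.0003], [0.4211, 0.907, 0.0], [0.0002, -0.0001, -1.0]]
plane [ 1.17348598e-02 -8.68430290e-03  6.17811872e+01] centre [497.34719588 159.73559151] [ 0.20719915 -0.36091464] 813 free r [496.87023867 159.96661388  95.5575256 ]
scene ((498.2073059082031, 157.80674743652344), 100.0886001586914) [-7.93735932e-03  6.82500695e-03  5.98967377e+01]
side ((498.1610107421875, 161.08114624023438), 101.14795684814453) [-2.88780510e-03 -1.02684788e-02  6.03328660e+01]
```

```bash
python3 - <<'E'
from h import *
x,y=526.8,-203.8
ctrl.move_l([497.2,160.1,245],vel=120)
ctrl.move_l([x,y,245],vel=150)
ctrl.move_l([x,y,190],vel=80); ctrl.hold(.3)
s=sensors.read_state();print(s["t"],s["eef_pos"],s["force"],s["q"])
print(ctrl.move_l([x,y,164],vel=12,threshold=5))
s=sensors.read_state();print(s["t"],s["eef_pos"],s["force"],s["wrist_torque"],s["grip_width"])
p,d,P=grab("side","seat_side");p,d,P=grab("scene","seat_scene")
E
python3 -c "
import cv2,numpy as np
a=cv2.imread('pics/seat_side.png')[130:250,260:420];b=cv2.imread('pics/seat_scene.png')[220:380,90:280]
f=lambda i:cv2.resize(i,(400,int(400*i.shape[0]/i.shape[1])))
a,b=f(a),f(b);h=max(len(a),len(b));cv2.imwrite('pics/seat.png',np.hstack([cv2.copyMakeBorder(i,0,h-len(i),0,0,0) for i in(a,b)]))"
```

```text
12.1333 [ 527.1180902  -203.97809188  190.63989695] [ 0.31218799  1.01653336 -7.6882084 ] [-5.22352646e-01  2.47086982e-01  1.63420065e+00  4.62903811e-05
  1.25910368e+00 -1.65856892e+00]
True
13.6167 [ 526.79224468 -203.79358455  170.61304113] [ 0.25483009 -0.09876278  8.34517264] [-0.0039287  -0.03491233  0.02747169] 36.76245802366408
```

View pics/seat.png

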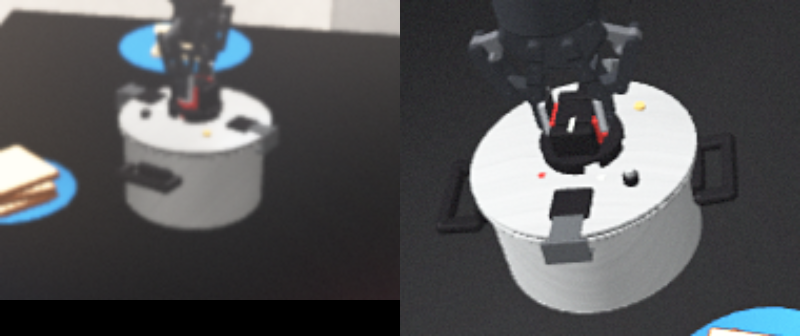

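The lid sits flat and concentric on the rim in both views, with the jaws outside the rim and the knob at roughly (195,100) and (580,130) in the two crops. Contact came at z 170.6, as predicted, with no side force. Next I'll press gradually.

```bash
python3 - <<'E'
from h import *
x,y=526.8,-203.8
z=170.2
ctrl.hold(.15)
for i in range(25):
    ctrl.move_l([x,y,z],vel=8); ctrl.hold(.1)
    s=sensors.read_state();F=s["force"];print(round(z,2),round(s["eef_pos"][2],2),F.round(1))
    if F[2]>25.5: break
    z-=.4 if F[2]<21 else .2
open("z","w").write(str(z)); print(s["t"],s["wrist_torque"])
E
```

```text
170.2 170.61 [-1.   0.5  5.3]
169.8 170.61 [-2.   0.7  7.4]
169.4 170.55 [-2.7  0.9  9.5]
169.0 170.54 [-3.6  2.4 10.2]
168.6 170.54 [-3.7  1.4 12.4]
168.2 170.51 [-4.6  1.8 14.6]
167.8 170.31 [-5.5  1.5 14.9]
167.4 170.08 [-5.1  3.  15.9]
167.0 169.86 [-5.9  3.1 17. ]
166.6 169.65 [-5.7  2.5 17.8]
166.2 169.46 [-6.   2.8 18.5]
165.8 169.21 [-6.5  3.5 18.7]
165.4 169.0 [-7.   3.4 20.4]
165.0 168.79 [-8.1  3.5 20.2]
164.6 168.56 [-6.8  3.5 20.9]
164.2 168.35 [-8.3  4.  21.6]
164.0 168.23 [-7.8  3.8 22.7]
163.8 168.14 [-7.6  4.4 23.7]
163.6 168.03 [-8.9  3.9 23.7]
163.4 167.92 [-9.2  5.2 24.6]
163.2 167.78 [-9.6  4.5 24.1]
163.0 167.7 [-8.3  3.8 24.7]
162.8 167.6 [-8.9  4.8 25. ]
162.6 167.55 [-9.6  5.2 25.8]
22.8 [ 0.74118679  1.49114343 -0.0396713 ]
```

```bash
cat > turn.py <<'E'
from h import *
x,y=526.8,-203.8; z=float(open("z").read()); a=0; Y=155.1
for k in range(3):
    s=sensors.read_state(); F=s["force"]
    print("pre",F.round(1),s["wrist_torque"].round(2),s["eef_pos"].round(2))
    if abs(F[0])<4: break
    x+=1.5; y-=.6; ctrl.move_l([x,y,z],vel=15); ctrl.hold(.1)
while a<1.3:
    a+=.1 if a<1.05 else .03
    ctrl.move_l([x,y,z],rot=down(np.radians(Y)-a),vel=15); ctrl.hold(.06)
    s=sensors.read_state(); F=s["force"]; M=s["wrist_torque"]; r=np.array(s["eef_rot"])
    act=np.radians(Y)-np.arctan2(r[1,0],r[0,0])
    print(round(a,2),"act",round(act%6.283,3),F.round(1),M.round(2),round(s["eef_pos"][2],2),round(s["t"],1))
    if a<1.1 and abs(M[2])>.35: print("JAM?");break
    if a>1.15 and abs(M[2])>.6: print("STOP");break
    if F[2]<24.3: z-=.4
    if F[2]>29: z+=.5
print(x,y,z,a,s["t"])
E
python3 turn.py
```

```text
pre [-9.6  5.2 25.8] [ 0.74  1.49 -0.04] [ 527.32 -204.08  167.55]
pre [-12.3   5.8  29. ] [0.99 2.13 0.04] [ 527.55 -204.13  167.49]
pre [-17.3   7.5  31.2] [1.17 2.73 0.02] [ 527.79 -204.23  167.47]
0.1 act 0.099 [-20.9   8.7  34.4] [ 1.41  3.53 -0.04] 167.39 24.2
0.2 act 0.199 [-20.5   7.5  32.9] [ 1.28  3.38 -0.06] 167.45 24.5
0.3 act 0.299 [-19.    6.7  31.5] [ 1.18  3.29 -0.07] 167.49 24.8
0.4 act 0.399 [-18.9   6.6  29.6] [1.1  3.14 0.03] 167.51 25.1
0.5 act 0.499 [-18.    6.4  26.9] [ 1.    3.04 -0.07] 167.55 25.4
0.6 act 0.599 [-18.5   5.6  26.7] [1.05 3.14 0.01] 167.57 25.7
0.7 act 0.699 [-18.2   6.8  28.5] [1.02 3.08 0.03] 167.54 26.0
0.8 act 0.799 [-18.7   4.9  27.6] [ 0.96  3.12 -0.04] 167.52 26.3
0.9 act 0.899 [-18.4   6.2  28.4] [ 0.97  3.2  -0.03] 167.52 26.6
1.0 act 0.999 [-19.3   6.8  26.7] [ 1.    3.18 -0.08] 167.53 27.0
1.1 act 1.099 [-18.5   6.2  28.2] [0.96 3.15 0.  ] 167.55 27.3
1.13 act 1.129 [-18.9   5.7  28.5] [0.98 3.26 0.02] 167.56 27.6
1.16 act 1.159 [-19.5   5.6  27.3] [0.97 3.28 0.01] 167.52 27.9
1.19 act 1.189 [-18.2   6.4  28.3] [ 0.98  3.23 -0.08] 167.53 28.2
1.22 act 1.217 [-18.8   5.7  28.2] [0.98 3.27 0.49] 167.51 28.5
1.25 act 1.246 [-15.9   5.4  25.2] [0.81 2.71 0.88] 167.61 28.8
STOP
531.3 -205.6 164.6 1.25 28.8083
```

```bash
python3 - <<'E'
from h import *
R=down(np.radians(155.1)-1.25)
ctrl.move_l([524.5,-203.3,165.0],rot=R,vel=20); ctrl.hold(.15)
s=sensors.read_state();print(s["force"].round(1),s["wrist_torque"].round(2),s["eef_pos"])
ctrl.gripper_to(75); ctrl.hold(.2)
s=sensors.read_state();print(s["force"].round(1),s["grip_width"],s["eef_pos"],s["t"])
e=s["eef_pos"]
ctrl.move_l([e[0],e[1],240],vel=60)
ctrl.gripper_to(85)
Rr=np.array(s["eef_rot"]); t=Rr[:,0]
# look from aside
ctrl.move_ptp([526.9-70*t[0],-204-70*t[1],300],R)
p,d,P=grab("wrist","end"); o=(527,-204); q=p.astype(int)
L=P[(p.min(2)>125)&(P[...,2]>112)&(P[...,2]<135)];L=L[np.hypot(*(L[:,:2]-o).T)<110]
print("plate",cv2.minEnclosingCircle(L[:,:2].astype(np.float32)),np.median(L[:,2]))
m=(q[...,0]>130)&(q[...,1]<80)&(q[...,2]<90)&(P[...,2]>135)&(np.hypot(P[...,0]-o[0],P[...,1]-o[1])<45)
n,l,st,ce=cv2.connectedComponentsWithStats(m.astype(np.uint8))
for i in range(1,n):
    if st[i,4]>15: Q=P[l==i];print("red",st[i,4],np.median(Q,0), (Q[Q[:,2]>Q[:,2].max()-5]).mean(0))
print(sensors.read_state()["t"])
cv2.imwrite("pics/endc.png",cv2.resize(p[:320,140:500,::-1],(720,640))[:600])
E
```

```text
[ 1.4 -0.6 13.6] [0.09 0.01 0.93] [ 527.22613117 -204.55166649  168.5468851 ]
[-0.  -0.9  0.5] 75.18439859016432 [ 524.23457974 -203.2428193   164.6487526 ] 30.125
plate ((526.1814575195312, -201.91299438476562), 102.99208068847656) 119.21489325041752
red 324 [ 547.17343225 -204.39349315  161.91477516] [ 528.10634591 -192.79951298  417.88052881]
red 276 [ 506.59318834 -197.17429637  161.88793973] [ 505.37742132 -197.33536933  162.33358778]
32.3
```

View pics/endc.png

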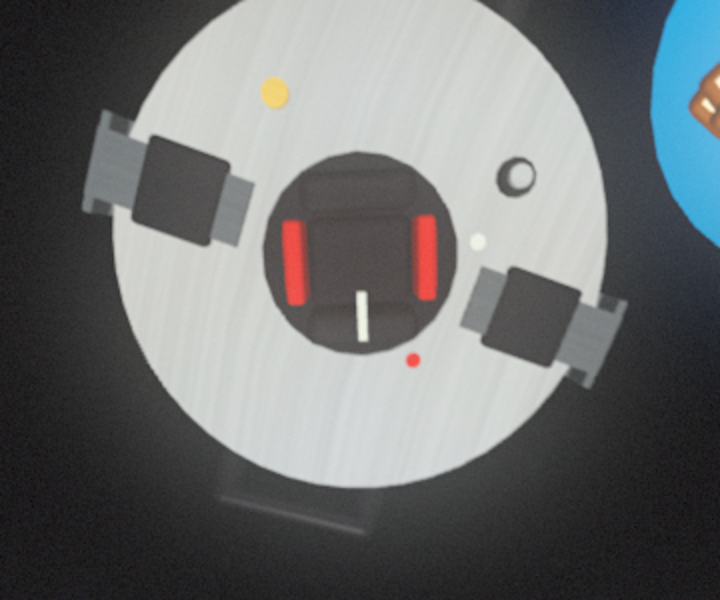

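The lid is seated: the white pointer at (362,315) is about 70° clockwise of the jaw line and the jaws are drawn in. The red tabs' outer faces, at columns 283 and 437, are about 50 mm apart, so both have sprung out.

```bash
python3 -c "
from plant import ctrl
print(ctrl.finish_job())"
```

```text
the job is handed in; nothing more can be done
None
```

I handed the job in at about 32 s of the 51 s allowed. The lid is centred on the pot, the knob was turned clockwise to its stop at about 1.2 rad, and both tabs measured as sprung out; the push peaked at 34 N (39 N spoils the seal), and no verdict came back.

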